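# Seat a lens tube in a V-block and clamp it

### The arm

A 6-joint arm with a two-finger parallel gripper is mounted at the origin on a cart in front of the work surface, level with it; the furniture and walls round the work are solid. World frame = base frame: x ahead of the robot, y to its left, z up, the work surface at z = 0. Lengths are in m, angles in rad, forces in N, time in s.
With the tool pointing down it reaches from about 0.35 to 1 m from the base axis. Payload 7.1 kg.
Tool frame: the origin (TCP) lies between the finger pads; the fingertips stand 22 mm ahead of it and the grasp point (between the pads) lies 3 mm ahead of it; x points along the fingers, y is the direction in which the jaws open and shut, and the axes are right-handed (so a half turn about x gives the same grasp; the last joint's range is limited). The gripper opens to 85 mm and grips with 20 to 120 N. Pads are 22 mm wide; open, the fingers measure 114 mm over their backs; the gripper's body (76 mm by 85 mm) begins 54 mm behind the grasp point. The pads swing forward as they close: fully open they stand 13 mm farther back than shut.
Start: joints at [-1.35, 0.423, 1.63, -0, 1.089, -0.019], TCP at [0.148, -0.607, 0.253] pointing down, gripper open.
Joint ranges: [-3, 3], [-0.9, 2.11], [0.09, 2.58], [-1.31, 4.45], [0.11, 2.69], [-2.54, 2.54]. Speed limits (rad/s): [2.39, 2.39, 3.01, 3.14, 3.14, 3.14].

### API

Orientations are given as a rotation vector (axis times angle).
In Python, from rig import manip gives the robot as it stands. The module is installed in compiled form; this text tells all that it offers. Calls block until the motion is done:
- manip.move_to(position, orientation): joint-space move of the TCP to a pose.
- manip.servo_line(position, orientation=None, rate=0.15): straight line of the TCP; orientation=None keeps the orientation; rate is the mean speed in m/s.
- manip.set_joints(angles): joint-space move.
- manip.command_gripper(opening, f_grip=None): finger opening in m; f_grip is the grip in N (None keeps the last); returns when the fingers have stopped.
- manip.hold(seconds).
- manip.solve_ik(position, orientation): joint angles nearest the present ones, or None.
- manip.camera(name): name is "side" or "top"; returns a dict with "image" (400x640x3 uint8, red, green, blue), "fx", "fy", "cx", "cy" (pixels), "k1" (the pictures are not rectified: a ray, as slopes to the right and down, at radius r is drawn at 1 + k1 r^2 times it, then the intrinsics apply), "cam_to_world" (4x4, takes a point from camera to world coordinates). Camera axes: x right, y down, z forward; pixel columns grow to the right and rows downward; lengths in m; the calibration is good to about 2 mm. A picture is of the moment at which its call begins. There is no depth.
A pose or a line that the arm cannot do raises manip.IKError and nothing moves.
- manip.sign_off(): hands the job in, once; it reports no verdict.
Readings, each from a call of its own:
- manip.get_time(): time.
- manip.get_joint_positions(): joint angles.
- manip.get_joint_vel(): joint speeds.
- manip.get_tau(): joint torques, N m.
- manip.get_position(): TCP position.
- manip.get_ee_rot(): TCP orientation.
- manip.get_contact_force(): force on the tool from outside, world axes, zero at the start.
- manip.get_torque(): the same for the moment, N m.
- manip.get_width(): finger opening in m.
Only numpy, scipy, OpenCV 4.12 (cv2) and the standard library are available. Lean on these libraries where they do the work, as an engineer would, in place of code of your own. Each camera call takes 0.05 s, during which the arm holds its last target.

### The job

Take the lens tube from its low rest and lay it in the V-block with its narrow nose toward the back stop, then push it fully home, so that it lies snugly on both flanks along its length and the nose touches the stop. Only then swing the clamp arm down until its pad rests on the tube, and let go. Do not shift the flat pack of labels that lies between the two fixtures.

Things in the scene. Friction and masses are not known exactly. Their poses are not given: they have to be found in the camera images.
- lens_tube: Loose black lens tube, a cylinder 120 mm long: the body is 40 mm in diameter over 105 mm, the last 15 mm is a narrower bare-metal nose 30 mm in diameter. 0.17 to 0.35 kg. Origin on its axis at mid-length; its x axis runs along the tube toward the nose. It lies level, at first in the rest with its axis 40 mm above the desk. It slides in the V against 1 to 3 N of friction. It may be rolled about its axis either way.
- lens_nose (a point): Centre of the tube's nose end face, 60 mm from the tube's origin along its +x.
- lens_tail (a point): Centre of the tube's wide plain end face, 60 mm from the tube's origin along its -x.
- rest: Fixed grey plastic rest, foot 100 x 70 mm, with two short V saddles (each 14 mm long, 67 mm wide, centred 34 mm either side of the middle along x; cheeks up to 27.5 mm above the desk, tops of the flanks to 32 mm) on which the tube lies at first, along the rest's x axis. Origin under its centre on the desk. It has no stop and no arm.
- v_block: Fixed steel V-block on an aluminium base 150 x 74 mm, 90 degree V along its x axis. Origin on the desk; base from x = -65 to +85 mm; flanks from x = -60 to +45 mm, 67 mm wide over the cheeks, tops of the flanks 40 mm above the desk; the V is open above and at its -x end. The upright stop plate (60 mm wide, 62 mm high) closes its +x end. A tube of 40 mm diameter lying on both flanks has its axis at y = 0, 48 mm above the desk, its top at 68 mm.
- v_seat (a point): Point on the face of the stop where the centre of the tube's nose belongs: v_block x = +45 mm, y = 0, 48 mm above the desk. Axes as the V-block's (x along the V into the stop, z up).
- clamp_arm (a joint): Angle of the clamp arm in rad: 0 when the arm is level with its pad on a seated tube, about 1.57 upright; it starts open at 1.3 to 1.6, can go from -0.15 to 1.7, and stays where it is left (stiff hinge, about 0.06 N m, so 1 to 2 N near the tip moves it).
- clamp_hinge (a point): Middle of the hinge pin of the clamp arm, behind the stop: v_block x = +66 mm, y = 0, 76 mm above the desk. The pin lies along the V-block's y axis. The arm is an aluminium bar 80 mm long from the pin, 20 mm wide and 10 mm thick; at 0 it points along the V-block's -x over the tube, and opening lifts the tip up and back. Its rubber pad is on the underside 46 mm from the pin.
- clamp_tip (a point): Middle of the free end of the clamp arm, 80 mm from the hinge pin.
- label_pack: Bystander: flat yellow pack of labels lying on the desk between the V-block and the rest, toward the back, its long side about along x, 58 x 85 x 16 mm; origin under its middle. Leave alone.
There are look-alikes about, which are no part of the job. What is shaped like the v_block but yellow is not meant.

How it is judged:
By the outcome, as a careful person would: the job done as asked, in the order asked, and still so for the second after the job is handed in, with the robot touching nothing.
It also fails if it takes over 54 s, if anything falls off the work surface, if the arm or the gripper's body presses on something with over 40 N, if the wrist force passes 120 N, or if a joint passes its speed limit or range.

## Working session

There is one attempt and no reset: what is moved stays moved. The work goes in short steps, each a Python script; the robot and the scene stay as the last script left them, time stands still between calls to the robot, and variables do not carry over. Pictures are saved under pics/ and viewed, and the job is handed in when it is done.

```bash
mkdir -p pics; python3 - <<'E'
from rig import manip
import cv2,pickle
for n in("side","top"):
    c=manip.camera(n); pickle.dump(c,open(f"{n}0.pkl","wb"))
    cv2.imwrite(f"pics/{n}0.png",c["image"][:,:,::-1])
    print({k:v for k,v in c.items() if k!="image"})
print(manip.get_ee_rot(),manip.get_time(),manip.get_width())
E
```

```text
{'fx': 422.96638829062255, 'fy': 422.96638829062255, 'cx': 313.9595168839871, 'cy': 197.71890304525584, 'k1': -0.06303542131810465, 'cam_to_world': array([[ 0.93703216, -0.19569659,  0.28926386,  0.27068383],
       [-0.34910513, -0.5481325 ,  0.76005024, -0.61826243],
       [ 0.00981568, -0.81317502, -0.58193646,  0.59171452],
       [ 0.        ,  0.        ,  0.        ,  1.        ]])}
{'fx': 391.58165369097094, 'fy': 391.58165369097094, 'cx': 321.89253504871954, 'cy': 201.76575910475339, 'k1': -0.02365967262902193, 'cam_to_world': array([[-5.66891616e-05, -9.85046657e-01,  1.72287782e-01,
         3.77807576e-01],
       [-9.99900294e-01, -2.37702031e-03, -1.39194979e-02,
         2.97559611e-02],
       [ 1.41208864e-02, -1.72271393e-01, -9.84948307e-01,
         9.37186202e-01],
       [ 0.00000000e+00,  0.00000000e+00,  0.00000000e+00,
         1.00000000e+00]])}
[ 2.0945489   0.2538394  -2.09487193] 0.1 0.08507582347116376
```

View pics/side0.png

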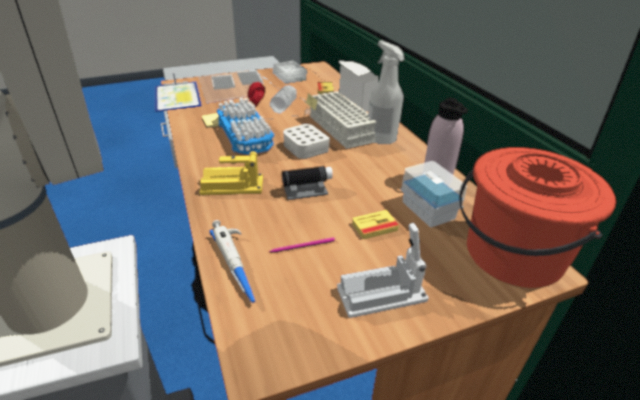

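View pics/top0.png

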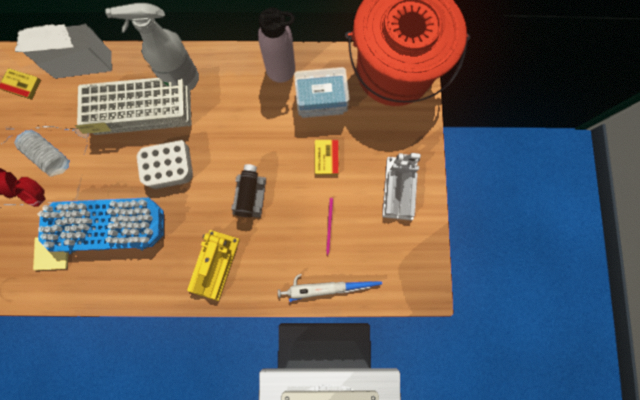

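The tube is at about (248,192) in the top view with its nose up (+x). The steel V-block is at about (402,188) with the stop at its upper end, and the label pack is at (326,157). I'll enlarge these areas.

```bash
python3 - <<'E'
import cv2
t=cv2.imread("pics/top0.png");s=cv2.imread("pics/side0.png")
def crop(i,x,y,w,h,k,n): cv2.imwrite(n,cv2.resize(i[y:y+h,x:x+w],None,fx=k,fy=k,interpolation=cv2.INTER_CUBIC))
crop(t,210,150,75,75,8,"pics/t_tube.png")
crop(t,365,140,75,90,6.6,"pics/t_v.png")
crop(s,320,210,125,115,5,"pics/s_v.png")
crop(s,265,150,85,60,8,"pics/s_tube.png")
E
```

```text
(no output)
```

View pics/t_tube.png

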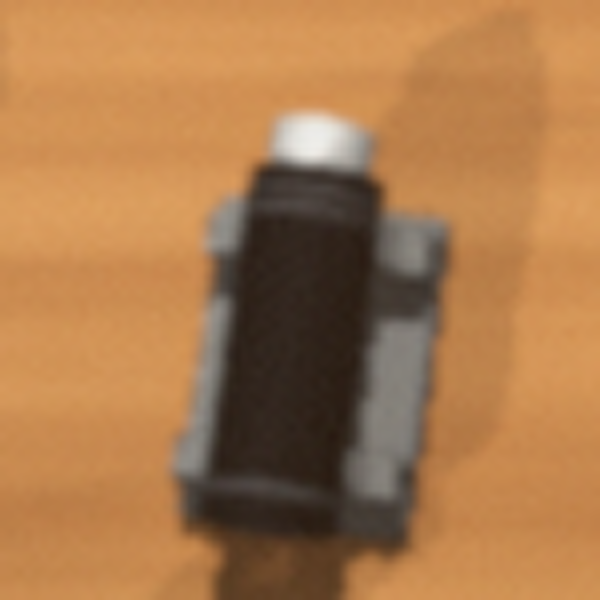

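View pics/t_v.png

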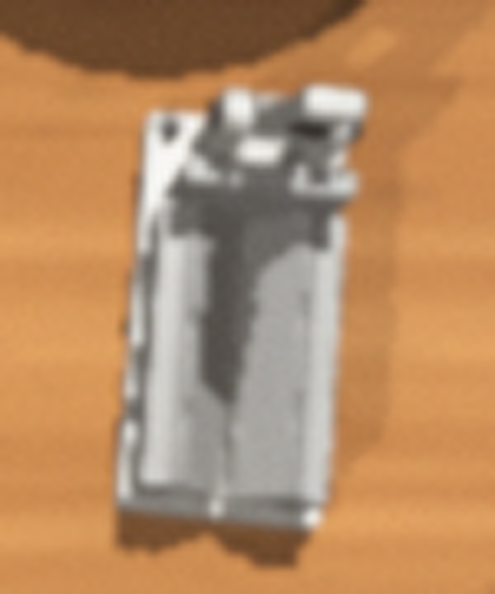

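View pics/s_v.png

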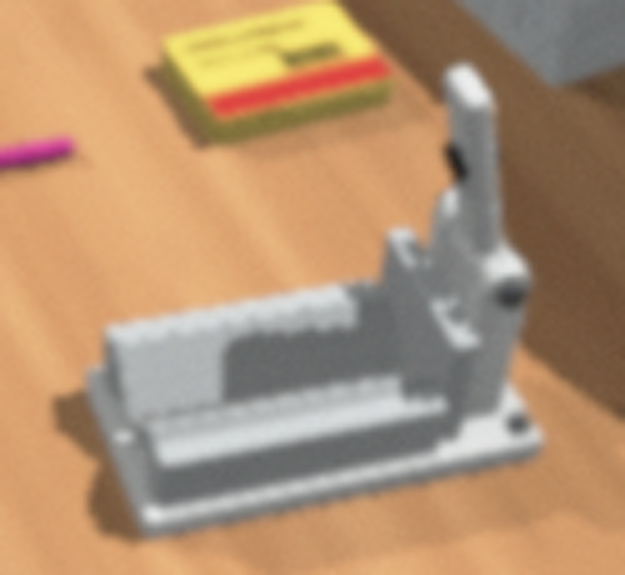

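View pics/s_tube.png

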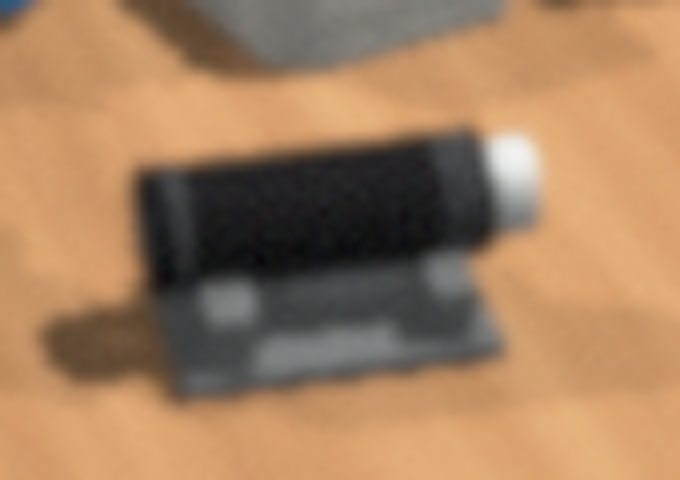

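```bash
cat > geo.py <<'E'
import numpy as np,pickle,cv2
from scipy.optimize import least_squares
def load(n): return pickle.load(open(n,"rb"))
def proj(c,P):
    M=np.linalg.inv(c["cam_to_world"]);P=np.atleast_2d(P)
    p=P@M[:3,:3].T+M[:3,3];s=p[:,:2]/p[:,2:];r2=(s**2).sum(1,keepdims=True)
    s=s*(1+c["k1"]*r2);return s*[c["fx"],c["fy"]]+[c["cx"],c["cy"]]
def T(x,y,a,P):
    P=np.atleast_2d(np.array(P,float));ca,sa=np.cos(a),np.sin(a)
    return np.c_[x+ca*P[:,0]-sa*P[:,1],y+sa*P[:,0]+ca*P[:,1],P[:,2]]
th=np.linspace(0,2*np.pi,60,endpoint=False)
def circ(x,r,z): return np.c_[np.full(60,x),r*np.cos(th),z+r*np.sin(th)]
def hulls(c,x,y,a,z=.04):
    b=proj(c,T(x,y,a,np.r_[circ(-.06,.02,z),circ(.045,.02,z)]));n=proj(c,T(x,y,a,np.r_[circ(.045,.015,z),circ(.06,.015,z)]))
    return [cv2.convexHull(q.astype(np.float32)) for q in(b,n)]
def unc(pts,k,ox,oy): return (np.array(pts,float)+.5)/k-.5+[ox,oy]
E
cat > fit.py <<'E'
from geo import *
t=load("top0.pkl");s=load("side0.pkl")
bt=unc([(249,200),(240,260),(229,340),(217,430),(383,200),(376,280),(366,360),(354,450)],8,210,150)
nt=unc([(273,140),(320,108),(374,145)],8,210,150)
bs=unc([(137,180),(145,230),(155,285),(200,165),(300,152),(400,141),(250,277),(350,262)],8,265,150)
ns=unc([(541,170),(539,200),(515,132)],8,265,150)
def res(p,w=(1,1)):
    r=[]
    for c,B,N,k in((t,bt,nt,w[0]),(s,bs,ns,w[1])):
        if not k: continue
        hb,hn=hulls(c,*p)
        r+=[cv2.pointPolygonTest(hb,tuple(map(float,q)),True) for q in B]+[cv2.pointPolygonTest(hn,tuple(map(float,q)),True) for q in N]
    return np.array(r)
for w in((1,1),(1,0),(0,1)):
    f=least_squares(res,[.4,.2,0.0],args=(w,),diff_step=1e-4,x_scale=[.01,.01,.1],loss="soft_l1");print(w,f.x,np.round(f.fun,1))
    if w==(1,1): tube=f.x
# vblock
LT=[((-.065,.037,'b'),(120,503)),((.085,.037,'b'),(149,112)),((-.06,0,.0197),(217,508)),((.045,-.03,.062),(355,192)),((-.06,-.0203,.04),(300,505))][:4]
LS=[((-.065,-.037,'b'),(147,515)),((-.065,.037,'b'),(92,373)),((.085,-.037,'b'),(543,438)),((.045,.03,.062),(388,237))]
def P(L,zb): return np.array([(a,b,zb if c=='b' else c) for (a,b,c),_ in L])
ut=unc([q for _,q in LT],6.6,365,140);us=unc([q for _,q in LS],5,320,210)
def rv(p,w=(1,1)):
    r=[]
    if w[0]: r.append(proj(t,T(*p[:3],P(LT,p[3])))-ut)
    if w[1]: r.append(proj(s,T(*p[:3],P(LS,p[3])))-us)
    return np.r_[np.vstack(r).ravel(),(p[3]-.009)*200]
for w in((1,1),(1,0),(0,1)):
    f=least_squares(rv,[.4,-.2,0,.008],args=(w,),loss="soft_l1",x_scale=[.01,.01,.1,.01]);print(w,f.x,np.round(f.fun,1))
    if w==(1,1): v=f.x
np.save("pose.npy",np.r_[tube,v])
# overlay
def seg(img,c,Q,ox,oy,k,col):
    q=((proj(c,Q)-[ox,oy]+.5)*k-.5).astype(np.int32);cv2.polylines(img,[q],False,col,1)
def over(c,ox,oy,w,h,k,name):
    im=cv2.resize(c["image"][oy:oy+h,ox:ox+w,::-1],None,fx=k,fy=k,interpolation=cv2.INTER_CUBIC)
    zb=v[3]
    for L in [[(-.065,-.037,zb),(.085,-.037,zb),(.085,.037,zb),(-.065,.037,zb),(-.065,-.037,zb)],[(-.06,-.0335,.0355),(-.06,-.0203,.04),(-.06,0,.0197),(-.06,.0203,.04),(-.06,.0335,.0355)],[(-.06,-.0203,.04),(.045,-.0203,.04)],[(-.06,.0203,.04),(.045,.0203,.04)],[(-.06,0,.0197),(.045,0,.0197)],[(.045,-.03,.009),(.045,-.03,.062),(.045,.03,.062),(.045,.03,.009)],[(.066,-.02,.076),(.066,.02,.076)]]:
        seg(im,c,T(*v[:3],L),ox,oy,k,(0,0,255))
    for hh in hulls(c,*tube):
        q=((hh[:,0]-[ox,oy]+.5)*k-.5).astype(np.int32);cv2.polylines(im,[q],True,(0,255,0),1)
    return im
a=over(t,365,140,75,90,5,'');b=over(s,320,250,125,75,3.4,'')
cc=over(t,210,150,75,75,5,'');d=over(s,265,150,85,60,5,'')
def pad(i,h): return cv2.copyMakeBorder(i,0,h-i.shape[0],0,0,cv2.BORDER_CONSTANT)
cv2.imwrite("pics/ovA.png",np.hstack([pad(a,450),pad(cc,450)]))
b=over(s,330,220,110,100,5,'');cv2.imwrite("pics/ovB.png",b);cv2.imwrite("pics/ovC.png",d)
E
python3 fit.py
```

```text
(1, 1) [ 0.56234994  0.19181925 -0.09418538] [ 0.4  0.3  0.3  0.3  0.3 -0.1 -0.1 -0.   0.2 -0.4  0.1 -0.1  0.7  0.6
  0.1  0.2  0.5  1.8  2.   0.7  1.4 -0.8]
(1, 0) [5.63218290e-01 1.90153319e-01 2.49641908e-07] [ 1.1  0.3 -0.7 -1.8 -0.6  0.   1.   2.1  1.6 -0.  -1.4]
(0, 1) [ 0.56308106  0.19508188 -0.01973365] [-0.   0.9  0.5  0.2  0.7  1.5  1.6  1.2  0.5  1.   0.8]
(1, 1) [ 0.565377   -0.17122985 -0.11053633  0.01142786] [-0.7  0.5  0.  -0.4  0.9 -1.1  0.1  1.   0.2  1.3 -1.1 -1.5  0.7  0.4
 -0.1 -1.5  0.5]
(1, 0) [ 0.56573788 -0.17128147 -0.10840202  0.0099704 ] [-0.7  0.5 -0.2 -0.3  0.9 -1.2  0.   0.8  0.2]
(0, 1) [ 0.56494896 -0.1719366  -0.11206272  0.0121757 ] [ 0.1  1.3 -1.1 -1.5  0.8  0.5 -0.  -1.2  0.6]
```

View pics/ovA.png

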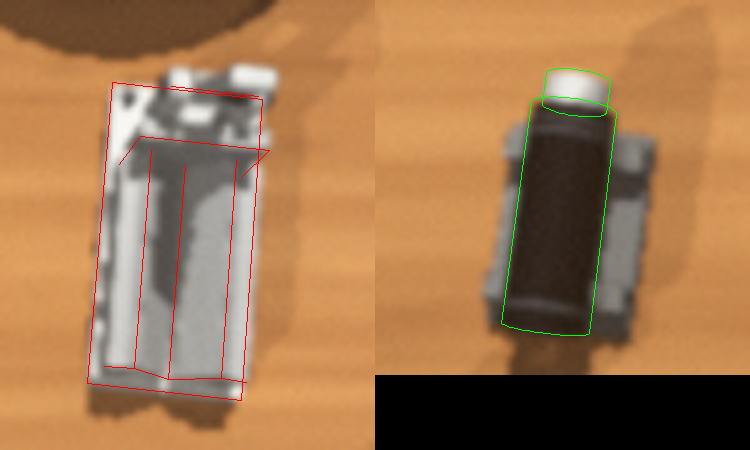

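View pics/ovB.png

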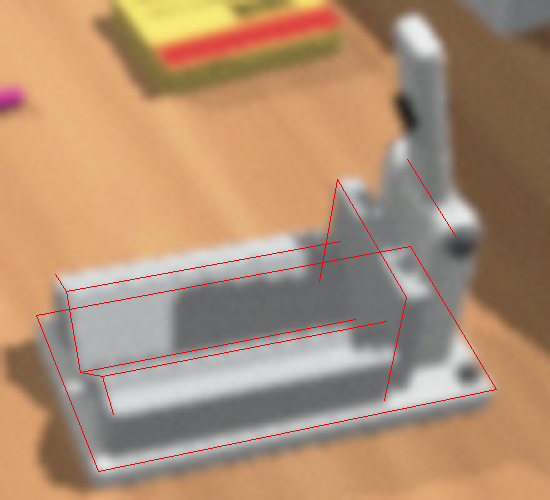

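View pics/ovC.png

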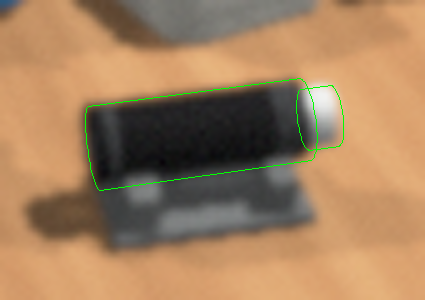

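The overlays fit well. The tube is at about (0.562, 0.192) with yaw −0.094. The V-block is at about (0.565, −0.171) with yaw −0.110. In the V, the fingertips must stay above the flank tops, so I need the actual fingertip reach at the grasp opening. I'll hover over the tube and look.

```bash
cat >> geo.py <<'E'
from scipy.spatial.transform import Rotation as Rn
def down(a,flip=False,pitch=0):
    # tool x down, tool y lateral to axis yaw a
    s=-1 if flip else 1
    x=np.array([0,0,-1.]);y=s*np.array([-np.sin(a),np.cos(a),0]);return Rn.from_matrix(np.c_[x,y,np.cross(x,y)]).as_rotvec()
def at(p,a,q): return T(p[0],p[1],a,[q])[0]
def snap(manip,n,name,crop=None,k=1):
    c=manip.camera(n);im=c["image"][:,:,::-1]
    pickle.dump(c,open(name+".pkl","wb"))
    if crop: x,y,w,h=crop;im=im[y:y+h,x:x+w]
    cv2.imwrite(f"pics/{name}.png",cv2.resize(im,None,fx=k,fy=k,interpolation=cv2.INTER_CUBIC));return c
E
python3 - <<'E'
from rig import manip
from geo import *
p=np.load("pose.npy");tu,v=p[:3],p[3:]
for nm,o,x,z in(("tube",tu,-.008,.05),("v",v,-.03,.06),("clamp",v,.06,.15)):
    for f in(0,1):
        q=manip.solve_ik(at(o,o[2],(x,0,z)),down(o[2],f));print(nm,f,None if q is None else np.round(q,2))
q=manip.get_ee_rot();print(Rn.from_rotvec(q).as_matrix().round(2))
E
```

```text
tube 0 [ 0.31  0.66  1.81  0.    0.67 -1.16]
tube 1 [ 0.31  0.66  1.81 -0.    0.67  1.98]
v 0 [-0.33  0.62  1.87 -0.    0.66 -1.79]
v 1 [-0.33  0.62  1.87 -0.    0.66  1.36]
clamp 0 [-0.3   0.58  1.64 -0.    0.92 -1.76]
clamp 1 [-0.3   0.58  1.64 -0.    0.92  1.39]
[[-0.    0.24 -0.97]
 [ 0.   -0.97 -0.24]
 [-1.   -0.   -0.  ]]
```

```bash
python3 - <<'E'
from rig import manip
from geo import *
p=np.load("pose.npy");tu,v=p[:3],p[3:]
manip.move_to(at(tu,tu[2],(-.008,0,.22)),down(tu[2]))
manip.command_gripper(.055)
manip.servo_line(at(tu,tu[2],(-.008,0,.10)),rate=.2)
c=snap(manip,"side","hs",(240,90,140,120),5);c=snap(manip,"top","ht",(190,120,120,120),5)
print(manip.get_time(),manip.get_position(),manip.get_width(),manip.get_contact_force())
P=manip.get_position()
for dz in(.0,-.022): print(proj(load("hs.pkl"),P+[0,0,dz]),(proj(load("hs.pkl"),P+[0,0,dz])-[240,90]+.5)*5)
E
```

```text
4.5 [0.55549853 0.19292624 0.10153241] 0.05511550463458808 [-0.67508905 -0.09238815  0.20171697]
[[304.88885024 154.01170248]] [[326.94425121 322.55851241]]
[[304.91171641 162.14917336]] [[327.05858206 363.24586679]]
```

View pics/hs.png

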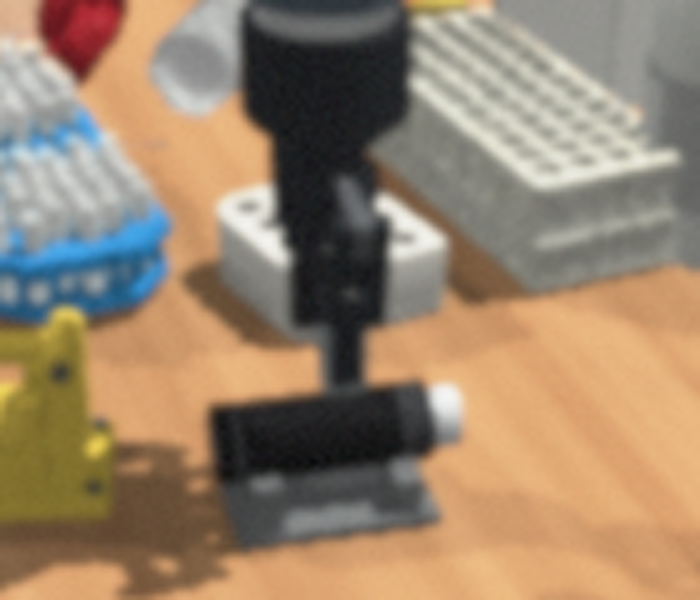

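View pics/ht.png

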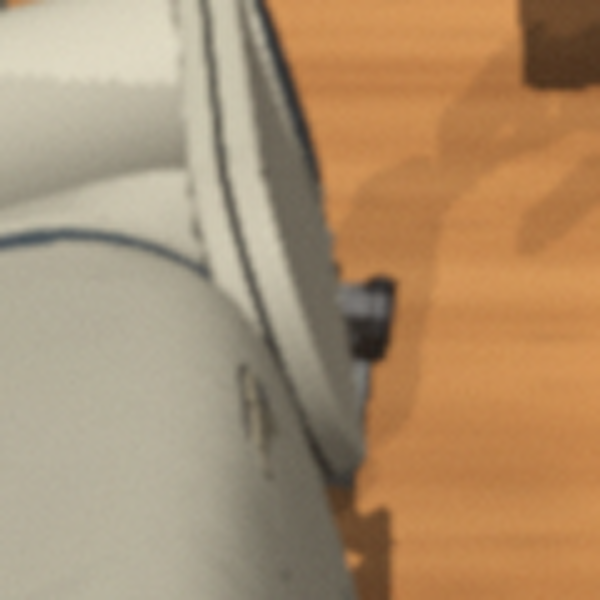

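```bash
python3 - <<'E'
from rig import manip
from geo import *
p=np.load("pose.npy");tu,v=p[:3],p[3:]
manip.command_gripper(.041)
manip.servo_line(at(tu,tu[2],(-.008,0,.155)),rate=.25)
c=snap(manip,"side","hs2",(265,90,80,90),8)
P=manip.get_position();print(manip.get_time(),P,manip.get_width())
R=Rn.from_rotvec(manip.get_ee_rot()).as_matrix();y=R[:,1]
if y[1]>0:y=-y
ax=np.array([np.cos(tu[2]),np.sin(tu[2]),0])
im=cv2.imread("pics/hs2.png")
for w,col in((.0205,(0,255,0)),(.035,(0,0,255))):
  for d in(.012,.017,.022,.027):
    q=((proj(c,np.array([P+y*w+ax*s-[0,0,d] for s in(-.011,.011)]))-[265,90]+.5)*8).astype(np.int32)
    cv2.polylines(im,[q],False,col,1);print(w,d,q.tolist())
cv2.imwrite("pics/hs2o.png",im)
E
```

```text
5.2083 [0.5543407  0.19257812 0.15537669] 0.04144049630360039
0.0205 0.012 [[298, 426], [375, 417]]
0.0205 0.017 [[298, 442], [375, 433]]
0.0205 0.022 [[298, 458], [374, 449]]
0.0205 0.027 [[299, 473], [374, 464]]
0.035 0.012 [[311, 450], [388, 441]]
0.035 0.017 [[311, 466], [388, 457]]
0.035 0.022 [[311, 482], [388, 473]]
0.035 0.027 [[311, 498], [388, 489]]
```

View pics/hs2.png

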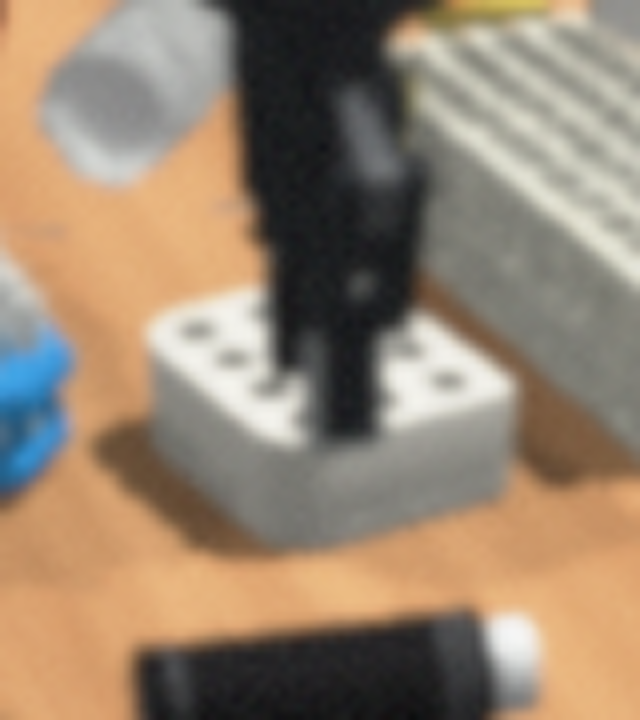

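View pics/hs2o.png

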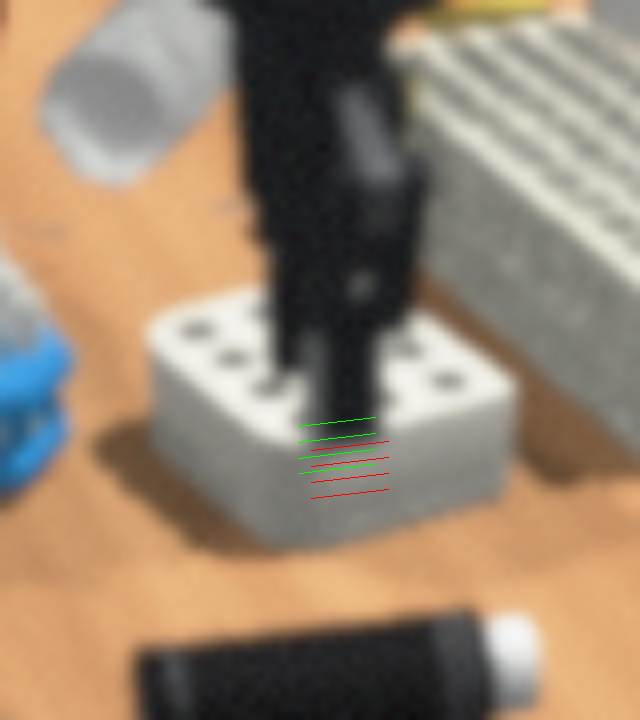

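At 41 mm opening the fingertips look about 13–17 mm ahead of the TCP. I'll touch bare desk beside the rest to pin that down.

```bash
python3 - <<'E'
from rig import manip
from geo import *
p=np.load("pose.npy");tu,v=p[:3],p[3:]
b=at(tu,tu[2],(-.008,-.10,.13));manip.servo_line(b,rate=.3)
b[2]=.024;manip.servo_line(b,rate=.25)
f0=manip.get_contact_force()[2];print(f0,manip.get_time())
while b[2]>.008:
    b[2]-=.001;manip.servo_line(b,rate=.03)
    f=manip.get_contact_force()[2]-f0;print(round(b[2],4),manip.get_position()[2].round(4),round(f,2))
    if f>1.5:break
print(manip.get_time())
b[2]=.13;manip.servo_line(b,rate=.3);print(manip.get_time())
E
```

```text
-0.6264526912120695 6.275
0.023 0.0234 1.17
0.022 0.0222 0.31
0.021 0.0209 0.68
0.02 0.0205 7.28
7.275
7.7917
```

```bash
python3 - <<'E'
from rig import manip
from geo import *
p=np.load("pose.npy");tu,v=p[:3],p[3:]
manip.command_gripper(.056)
manip.servo_line(at(tu,tu[2],(-.008,0,.13)),down(tu[2]),rate=.3)
manip.servo_line(at(tu,tu[2],(-.008,0,.0545)),rate=.2)
print(manip.get_contact_force(),manip.get_position())
manip.command_gripper(.03,40)
print(manip.get_width(),manip.get_contact_force(),manip.get_position(),manip.get_torque())
b=manip.get_position();b[2]=.16
manip.servo_line(b,rate=.2);manip.hold(.1)
snap(manip,"side","ls",(240,90,140,120),5);print(manip.get_time(),manip.get_width(),manip.get_contact_force(),manip.get_torque())
E
```

```text
[ 0.47835236 -0.27056579  0.31938157] [0.55440794 0.19177721 0.05454131]
0.03843043627563384 [0.31697459 5.43699693 2.89537258] [0.55611064 0.19366166 0.05650801] [ 0.88981374 -0.0609087  -0.03075728]
10.2083 0.03852096285635197 [ 0.57815916 -0.31764583 -1.65278834] [ 0.02552863 -0.05519398 -0.01274043]
```

View pics/ls.png

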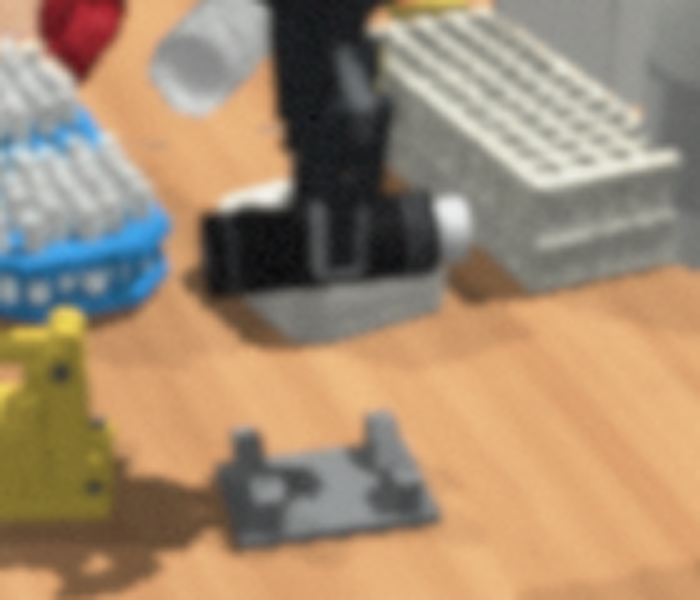

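The tube is lifted and level, with the rest empty at (330,480). Next I'll carry it over the V and measure it again in the hand.

```bash
python3 - <<'E'
from rig import manip
from geo import *
p=np.load("pose.npy");tu,v=p[:3],p[3:]
R=down(v[2])
manip.servo_line(at(v,v[2],(-.034,0,.16)),R,rate=.3)
manip.servo_line(at(v,v[2],(-.034,0,.105)),R,rate=.2);manip.hold(.2)
c=snap(manip,"side","vs",(320,190,130,130),5);c2=snap(manip,"top","vt",(355,110,95,120),5)
P=manip.get_position();print(manip.get_time(),P,at(v,v[2],(-.034,0,.105)),manip.get_contact_force(),manip.get_width())
# predicted overlay: tube origin at TCP+0.006, axis z TCP-.0145(+.002)
for c_,n,o in((c,"vs",(320,190)),(c2,"vt",(355,110))):
    im=cv2.imread(f"pics/{n}.png");o3=at(P,v[2],(.007,0,0))
    for h in hulls(c_,o3[0],o3[1],v[2],P[2]-.0155):
        cv2.polylines(im,[((h[:,0]-o+.5)*5-.5).astype(np.int32)],True,(0,255,0),1)
    cv2.imwrite(f"pics/{n}o.png",im)
E
```

```text
12.2917 [ 0.53226178 -0.1676319   0.10611263] [ 0.5315845  -0.16747926  0.105     ] [-0.40996875 -0.81963613 -0.90658941] 0.038159576902448485
```

View pics/vso.png

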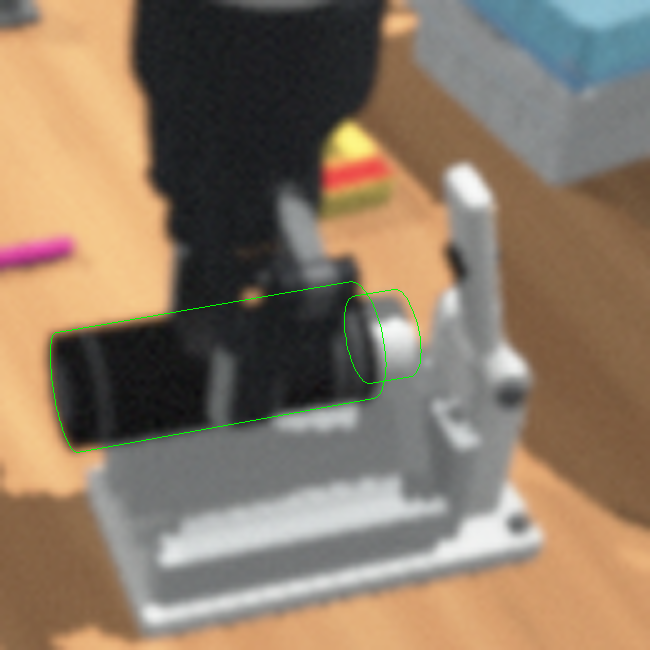

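View pics/vto.png

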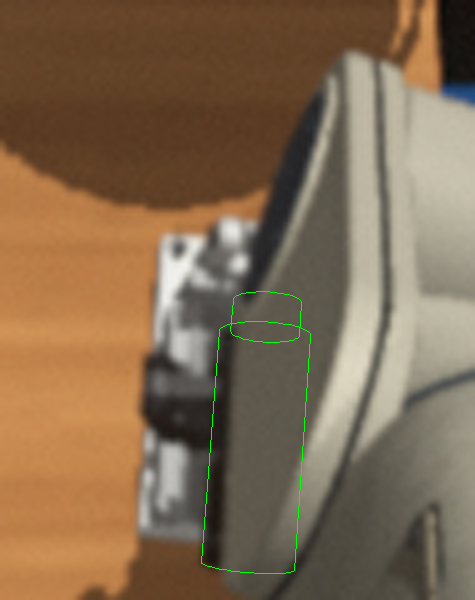

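```bash
python3 - <<'E'
from rig import manip
from geo import *
p=np.load("pose.npy");tu,v=p[:3],p[3:]
b=at(v,v[2],(-.034,0,.070))
manip.servo_line(b,rate=.15);f0=manip.get_contact_force();print(f0.round(2),manip.get_position())
while b[2]>.0605:
    b[2]-=.001;manip.servo_line(b,rate=.03)
    f=manip.get_contact_force()-f0;print(round(b[2],4),manip.get_position().round(4),f.round(2))
    if f[2]>5:break
print(manip.get_time(),manip.get_torque().round(2))
E
```

```text
[-0.7   0.26 -2.25] [ 0.53119543 -0.16741382  0.06978459]
0.069 [ 0.5321 -0.1677  0.0698] [ 0.45 -0.39  0.06]
0.068 [ 0.5316 -0.1675  0.0682] [ 1.   -0.53  0.01]
0.067 [ 0.5315 -0.1675  0.0669] [1.13 0.16 0.36]
0.066 [ 0.5315 -0.1674  0.0659] [ 0.71  0.11 -0.34]
0.065 [ 0.5317 -0.1676  0.065 ] [ 0.16 -0.74  0.37]
0.064 [ 0.5318 -0.1677  0.0646] [-0.43 -0.62  7.78]
14.175 [-0.12  0.28  0.32]
```

```bash
python3 - <<'E'
from rig import manip
from geo import *
manip.command_gripper(.054)
print(manip.get_contact_force().round(2),manip.get_position().round(4),manip.get_width())
b=manip.get_position();b[2]=.135;manip.servo_line(b,rate=.25)
# retreat back and view
p=np.load("pose.npy");v=p[3:]
c=at(v,v[2],(-.16,0,.135));manip.servo_line(c,rate=.3)
manip.command_gripper(0.0)
snap(manip,"side","r1",(320,190,130,130),5);snap(manip,"top","r1t",(355,110,95,120),5)
print(manip.get_time(),manip.get_position().round(4),manip.get_contact_force().round(2))
E
```

```text
[ 0.27 -0.28  0.26] [ 0.5316 -0.1674  0.0639] 0.05386107554318127
16.1333 [ 0.4064 -0.1536  0.135 ] [ 0.14 -0.47 -0.58]
```

View pics/r1.png

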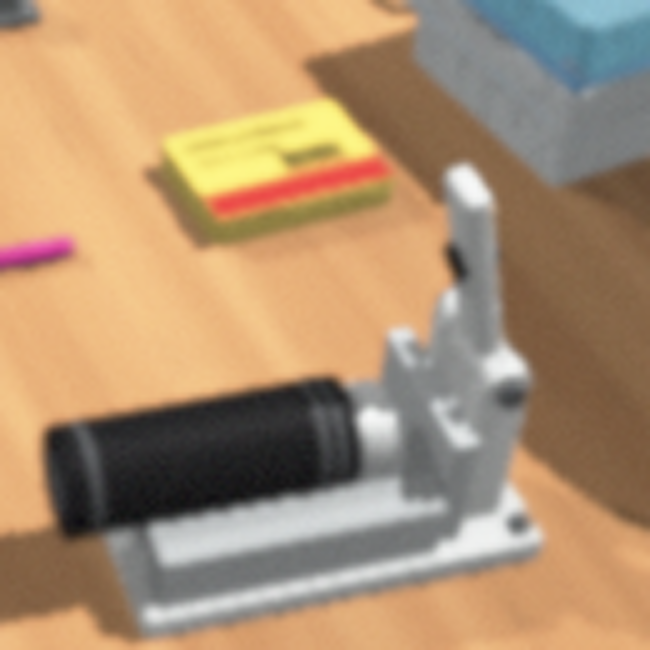

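View pics/r1t.png

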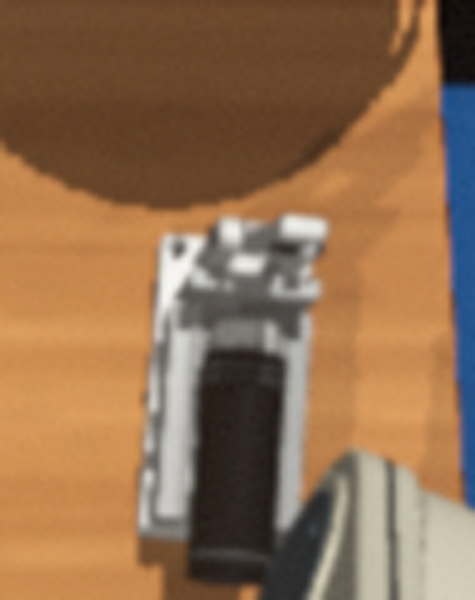

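The tube lies straight in the V, with the nose about 12 mm short of the stop (side crop (395,440)). Now I'll push on the tail with the fingers shut.

```bash
python3 - <<'E'
from rig import manip
from geo import *
p=np.load("pose.npy");v=p[3:]
ax=np.array([np.cos(v[2]),np.sin(v[2]),0])
X=-.115
manip.servo_line(at(v,v[2],(X-.01,0,.10)),down(v[2]),rate=.3)
manip.servo_line(at(v,v[2],(X,0,.053)),rate=.2);manip.hold(.1)
f0=manip.get_contact_force();print(f0.round(2),manip.get_time())
k=0
while X<-.075:
    X+=.0015 if X>-.092 else .003
    manip.servo_line(at(v,v[2],(X,0,.053)),rate=.04)
    f=manip.get_contact_force()-f0;P=manip.get_position()
    print(round(X,4),"act",round((P-at(v,v[2],(0,0,0)))@ax,4),f.round(2),"ax",round(f@ax,2))
    if -(f@ax)>9:break
manip.hold(.15);f=manip.get_contact_force()-f0;P=manip.get_position();print((P-at(v,v[2],(0,0,0)))@ax,f.round(2),manip.get_time())
E
```

```text
[ 0.12  0.57 -0.04] 16.9417
-0.112 act -0.1113 [-1.24 -0.11  0.62] ax -1.22
-0.109 act -0.1087 [ 0.12 -0.95  0.1 ] ax 0.22
-0.106 act -0.1058 [ 0.15  0.83 -0.07] ax 0.05
-0.103 act -0.1028 [-0.42 -0.32  0.38] ax -0.38
-0.1 act -0.0998 [-0.04 -0.76 -0.29] ax 0.05
-0.097 act -0.0967 [-0.17 -0.15 -0.62] ax -0.15
-0.094 act -0.0937 [-0.93 -0.78 -0.53] ax -0.84
-0.091 act -0.0907 [-0.15  0.51  0.37] ax -0.21
-0.0895 act -0.0893 [-0.87 -1.11 -0.31] ax -0.74
-0.088 act -0.0879 [-0.54 -0.24  0.63] ax -0.51
-0.0865 act -0.0871 [-3.49 -0.04  0.77] ax -3.47
-0.085 act -0.0872 [-8.6  -0.74  3.43] ax -8.46
-0.0835 act -0.0871 [-12.83  -1.58   6.39] ax -12.58
-0.08714434829997729 [-11.52  -0.99   6.08] 20.3417
```

```bash
python3 - <<'E'
from rig import manip
from geo import *
snap(manip,"side","r2",(310,190,140,130),5);snap(manip,"top","r2t",(355,110,95,120),5)
E
```

```text
(no output)
```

View pics/r2.png

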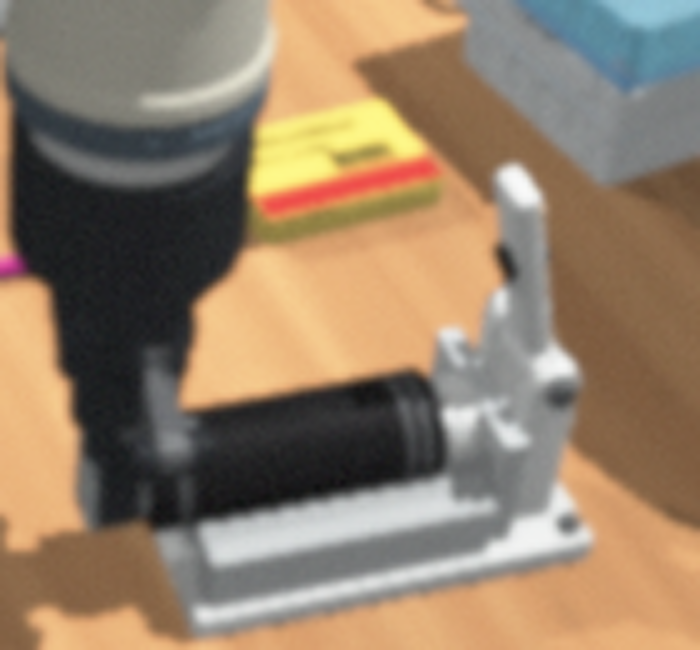

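```bash
cat > chk.py <<'E'
from geo import *
def arm(v,th,c,im,o,k,col=(0,0,255)):
    u=np.array([-np.cos(th),0,np.sin(th)]);n=np.array([np.sin(th),0,np.cos(th)]);h=np.array([.066,0,.076])
    for s in(.02,.08):
        L=[h+u*s+n*a*.005+np.array([0,b*.01,0]) for a,b in((1,1),(1,-1),(-1,-1),(-1,1),(1,1))]
        q=((proj(c,T(*v[:3],L))-o+.5)*k-.5).astype(np.int32);cv2.polylines(im,[q],True,col,1)
def tube(v,x,c,im,o,k,z=.048):
    o3=at(v,v[2],(x,0,0))
    for h in hulls(c,o3[0],o3[1],v[2],z): cv2.polylines(im,[((h[:,0]-o+.5)*k-.5).astype(np.int32)],True,(0,255,0),1)
E
python3 - <<'E'
from rig import manip
from chk import *
v=np.load("pose.npy")[3:]
manip.servo_line(at(v,v[2],(-.12,0,.053)),rate=.2)
manip.servo_line(at(v,v[2],(-.15,0,.14)),rate=.35)
c=snap(manip,"side","r3",(310,190,140,130),5);d=snap(manip,"top","r3t",(355,110,95,120),5)
print(manip.get_time())
im=cv2.imread("pics/r3.png");tube(v,-.015,c,im,(310,190),5)
arm(v,1.45,c,im,(310,190),5);cv2.imwrite("pics/r3o.png",im)
im=cv2.imread("pics/r3t.png");tube(v,-.015,d,im,(355,110),5);arm(v,1.45,d,im,(355,110),5);cv2.imwrite("pics/r3to.png",im)
E
```

```text
21.2917
```

View pics/r3o.png

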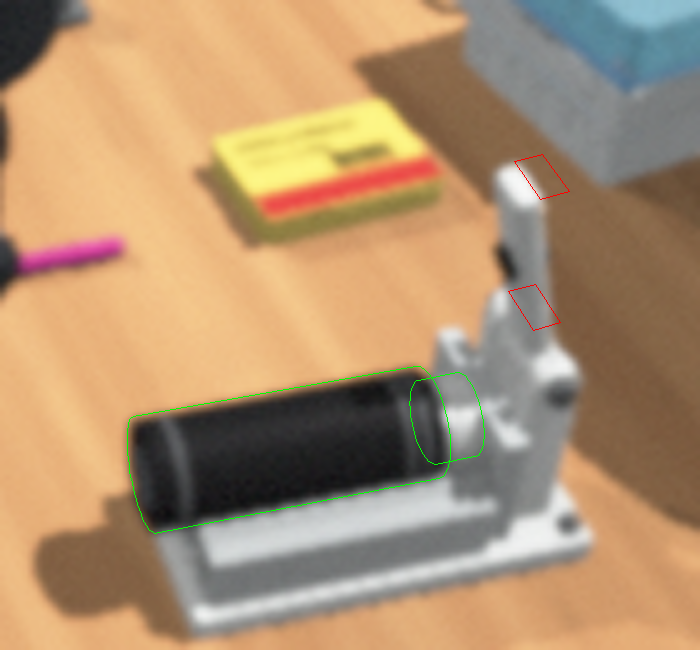

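View pics/r3to.png

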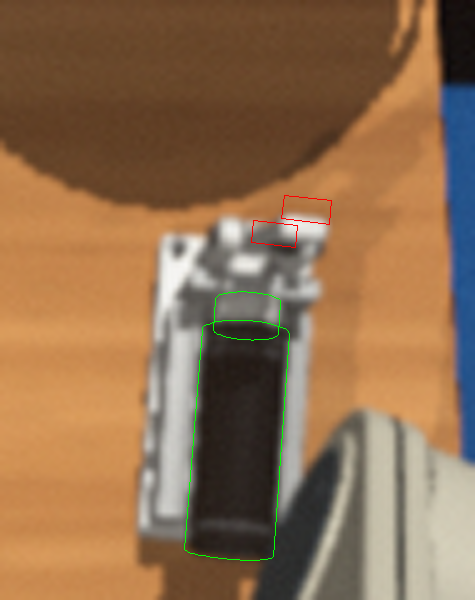

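```bash
python3 - <<'E'
from geo import *
t=load("top0.pkl");s=load("side0.pkl");v=np.load("pose.npy")[3:]
f=least_squares(lambda X:np.r_[(proj(t,X)-[412,25]).ravel(),(proj(s,X)-[545,172]).ravel()],[.8,-.2,.2]);K=f.x;print("knob",K,f.fun)
for r in(.09,.1,.11,.12):
    print(r,proj(t,K+[-r,0,-.02]),proj(t,K+[0,-r,-.02]),proj(s,K+[-r,0,-.02]))
print(at(v,v[2],(.0507,0,.16)))
E
```

```text
knob [ 0.88521496 -0.17044339  0.19862377] [ 0.19099657 -0.34145092 -0.31005138  0.14219589]
0.09 [[411.79488307  68.88401556]] [[451.43219069  30.95707613]] [[502.69065964 190.76611224]]
0.1 [[411.99973549  73.26688931]] [[456.01986644  31.02883328]] [[498.19372005 191.85470052]]
0.11 [[412.20496512  77.67052167]] [[460.60333965  31.10169698]] [[493.65205567 192.95343902]]
0.12 [[412.41056777  82.09497685]] [[465.182521    31.17566532]] [[489.06525914 194.06241134]]
[ 0.61576758 -0.17682263  0.16      ]
```

The bucket's near edge is at x≈0.76, so there is room behind the clamp. I'll grip the arm near its tip (θ≈1.36) and swing it along its arc.

```bash
python3 - <<'E'
from rig import manip
from chk import *
v=np.load("pose.npy")[3:];S=.073;E=.016
def G(th,dz=0): return at(v,v[2],(.066-S*np.cos(th),0.0005,.076+S*np.sin(th)+E+dz))
manip.servo_line(at(v,v[2],(-.06,0,.25)),rate=.4)
manip.command_gripper(.05)
manip.servo_line(G(1.36,.08),down(v[2]),rate=.35)
manip.servo_line(G(1.36),rate=.15)
print(manip.get_contact_force().round(2),manip.get_time(),manip.get_position().round(4))
snap(manip,"side","c0",(350,150,100,110),6)
E
```

```text
[ 0.85 -0.34 -0.37] 23.4833 [ 0.616  -0.1765  0.1642]
```

View pics/c0.png

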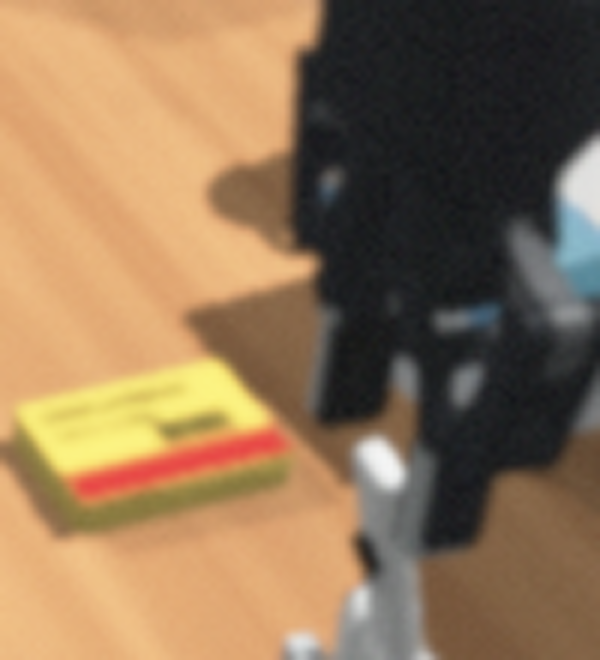

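```bash
python3 - <<'E'
from rig import manip
from chk import *
v=np.load("pose.npy")[3:];S=.073;E=.016
def G(th,dz=0): return at(v,v[2],(.066-S*np.cos(th),0.0005,.076+S*np.sin(th)+E+dz))
manip.servo_line(G(1.32),rate=.1)
manip.command_gripper(.012,20)
print(manip.get_width(),manip.get_contact_force().round(2),manip.get_time(),manip.get_position().round(4))
for th in np.arange(1.2,.55,-.12):
    manip.servo_line(G(th),rate=.08);print(round(th,2),manip.get_contact_force().round(1),round(manip.get_width(),4))
snap(manip,"side","c1",(330,150,120,130),5);print(manip.get_time())
E
```

```text
0.019019006221254367 [-1.39 -2.45  3.75] 24.1583 [ 0.6132 -0.1765  0.1631]
1.2 [-0.9 -3.2  4.7] 0.0192
1.08 [-2.2 -4.8  5.9] 0.0194
0.96 [-2.7 -4.2  5.5] 0.0192
0.84 [-3.3 -4.6  4.7] 0.0192
0.72 [-2.8 -4.5  3.9] 0.0192
0.6 [-2.7 -4.9  3.1] 0.0194
25.7583
```

View pics/c1.png

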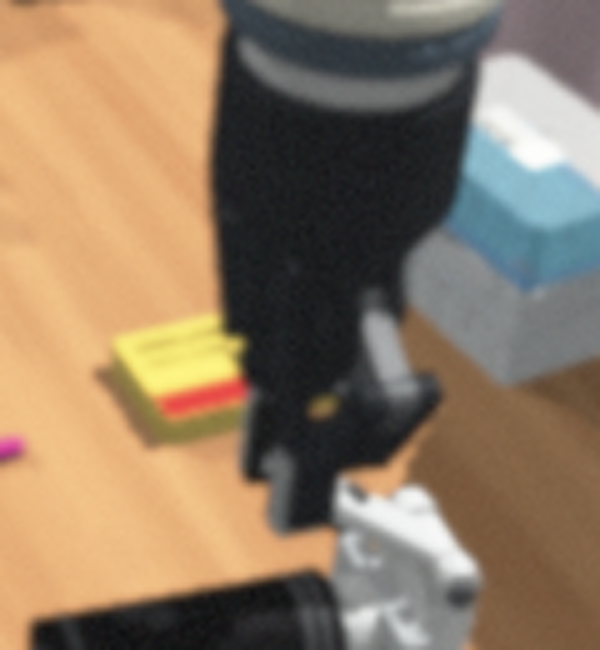

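The arm follows smoothly with low forces. I'll continue to about 0.24, let go, then press it down from above with shut fingers until the pad bears on the tube.

```bash
python3 - <<'E'
from rig import manip
from chk import *
v=np.load("pose.npy")[3:];S=.073;E=.016
def G(th,dz=0): return at(v,v[2],(.066-S*np.cos(th),0.0005,.076+S*np.sin(th)+E+dz))
for th in (.48,.36,.24):
    manip.servo_line(G(th),rate=.08);print(th,manip.get_contact_force().round(1))
manip.command_gripper(.045)
manip.servo_line(G(.24,.04),rate=.2)
manip.command_gripper(0)
b=at(v,v[2],(.066-.070,0,.081+.070*np.sin(.24)+.0235+.006))
manip.servo_line(b,rate=.15);manip.hold(.1)
f0=manip.get_contact_force();print(f0.round(2),manip.get_time(),b)
while b[2]>.092:
    b[2]-=.0015;manip.servo_line(b,rate=.05)
    f=manip.get_contact_force()-f0;print(round(b[2],4),round(manip.get_position()[2],4),f.round(1))
    if f[2]>7:break
print(manip.get_time())
snap(manip,"side","c2",(310,150,140,150),5)
E
```

```text
0.48 [-2.6 -5.3  1.5]
0.36 [-3.1 -6.1  1. ]
0.24 [-3.  -6.2  1.3]
[ 0.   -0.53  0.42] 28.15 [ 0.56140141 -0.1707886   0.12713918]
0.1256 0.126 [ 0.8  1.  -0.7]
0.1241 0.1242 [ 0.2  0.5 -0.7]
0.1226 0.1225 [0.  0.7 0.2]
0.1211 0.121 [-0.2 -0.  -1. ]
0.1196 0.1195 [ 0.2  0.4 -0.5]
0.1181 0.118 [ 1.1  0.5 -0.9]
0.1166 0.1165 [-0.8  1.4 -1.3]
0.1151 0.115 [-0.3  1.  -1.1]
0.1136 0.1135 [-0.4  1.  -0. ]
0.1121 0.112 [0.1 0.1 0.1]
0.1106 0.1105 [ 0.1 -0.1  0.1]
0.1091 0.1091 [-0.4  0.5 -0.4]
0.1076 0.1075 [-0.1  0.1 -0.8]
0.1061 0.106 [ 0.1  1.1 -0.6]
0.1046 0.1045 [0.3 0.8 0.4]
0.1031 0.1031 [ 0.1  1.  -0.6]
0.1016 0.1025 [-3.   1.3  9.2]
32.4
```

View pics/c2.png

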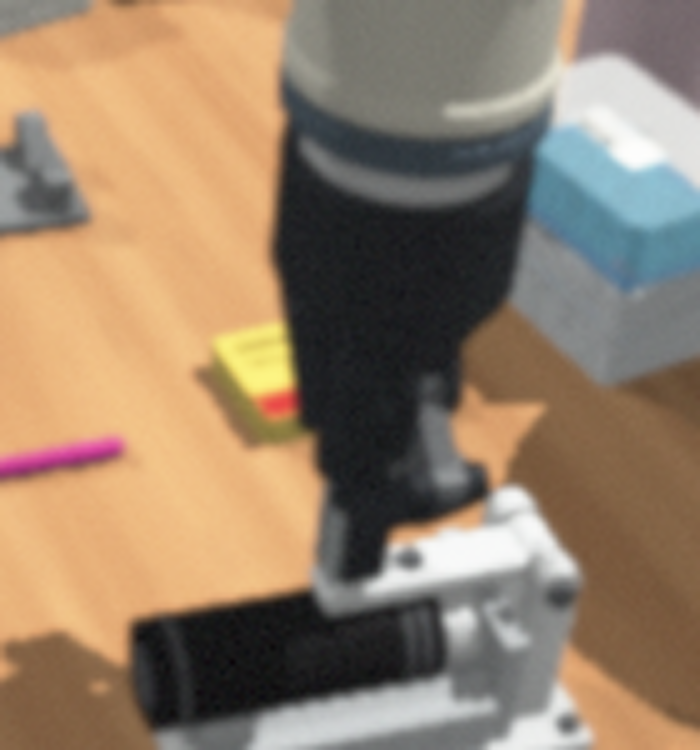

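```bash
python3 - <<'E'
from rig import manip
from chk import *
v=np.load("pose.npy")[3:]
b=manip.get_position();b[2]=.16;manip.servo_line(b,rate=.15)
manip.servo_line(at(v,v[2],(-.20,0,.22)),rate=.3)
c=snap(manip,"side","d",(310,190,140,130),5);d=snap(manip,"top","dt",(355,110,95,120),5)
print(manip.get_time())
for n,k,o in(("d",c,(310,190)),("dt",d,(355,110))):
    im=cv2.imread(f"pics/{n}.png");tube(v,-.015,k,im,o,5);arm(v,0,k,im,o,5);cv2.imwrite(f"pics/{n}o.png",im)
E
```

```text
33.925
```

View pics/d.png

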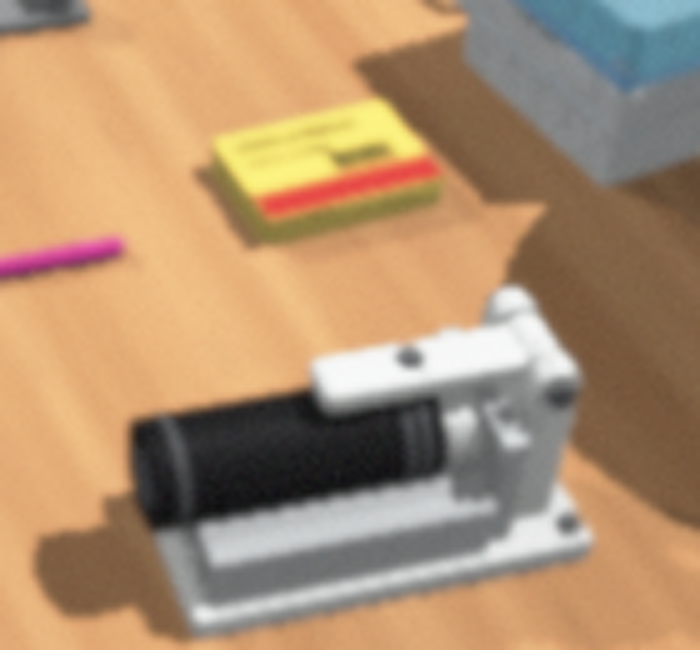

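View pics/do.png

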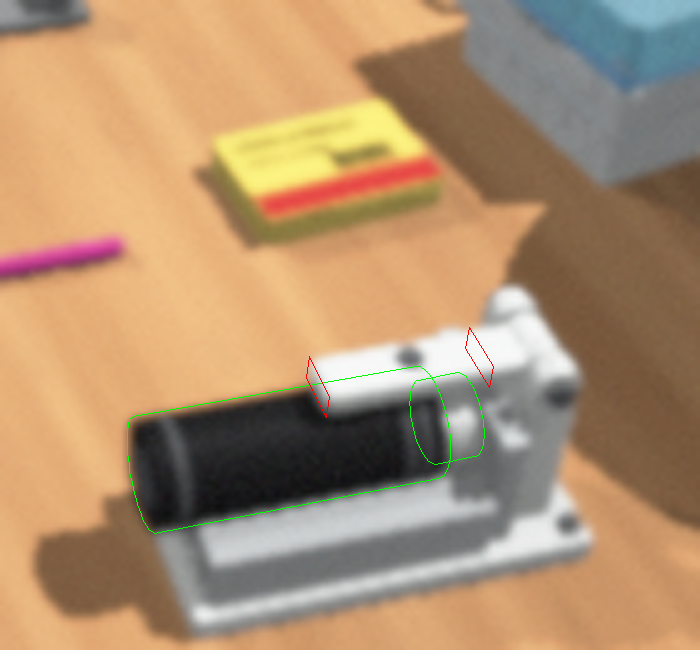

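View pics/dto.png

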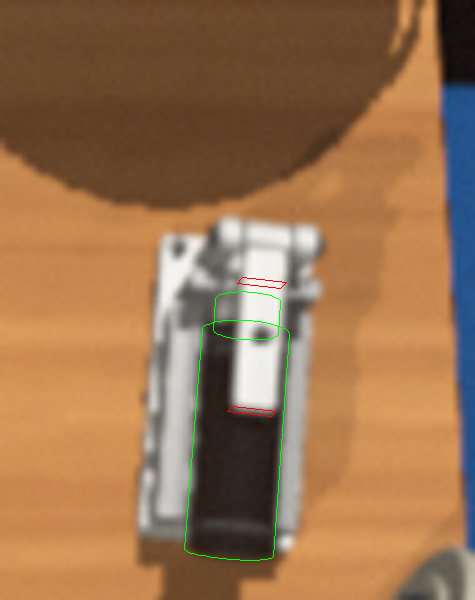

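The arm is level on the tube. The tube edges are where they were after the push (tail at x≈132, body end at ≈445 in the side crop), and the label pack is unmoved. I'm handing it in.

```bash
python3 - <<'E'
from rig import manip
print(manip.get_contact_force().round(2));manip.sign_off();print(manip.get_time())
E
```

```text
[ 0.32  0.13 -0.85]
the job is handed in; nothing more can be done
the job is handed in; nothing more can be done
```

The tube is in the V-block with its nose against the stop, and the clamp is down on it. I handed the job in at about 34 s of the 54 s allowed; no verdict is reported.

**What I did:**
- I gripped the tube in its rest, laid it in the V about 12 mm short of the stop, and let go.
- I pushed the tail with shut fingers until it stopped hard at about 12 N.
- I swung the clamp arm by its tip to about 0.24 rad, let go, pressed it down from above to a firm 9 N stop, and retreated.

**Last checks:**
- **Tube:** in the side picture its edges have not moved since the push, and the outline drawn for a fully seated tube matches to within about 1 mm.
- **Clamp arm:** its tip matches the level position (angle 0) to within about 1 mm.
- **Label pack:** it has not moved in the pictures.
- **Robot:** it was clear of everything, with under 1 N on the tool.

**What did not fully agree:**
- The 1–3 N sliding friction did not show clearly above the force noise (about ±1 N). That the tube is home rests on the hard stop and the pictures.
- In the top view the seated outline was up to about 3 mm off at the tube's ends just after the push. I put this down to shading and the camera calibration.
- The two cameras differed by a few millimetres on where the tube first lay. When the gripper closed on it, the gripper shifted about 2 mm sideways.

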